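Swing a detector post upright in the fingers and lock it in its bayonet base

TASK

Take the detector post out of its blue sloped rest by the cube on its end and, with the gripper pointing down, push the foot of the post against the side of the black riser block until the post has swung upright between the fingers. Then set the foot into the silver collar on the block with its two brass lugs in the slots, push it fully down against the spring, twist it clockwise (seen from above) to the stop and let go, so that it stays locked and upright. Do not tip or shift the jar and the two objective cases standing near.

Things in the scene. Friction and masses are not known exactly. Their poses are not given: they have to be found in the camera images.
- detector_post: steel post, 125 mm long, about 0.2 kg, loose. Origin: centre of the foot's flat underside; z runs up its axis to the cube. Foot 26 mm across from z = 0 to 36 mm, its lowest 3 mm chamfered to 20 mm across; dark knurled flange 38 mm across to z = 42; pillar 25 mm across to z = 87. It starts lying in the rest, axis 40 degrees from level, foot low, +x up, y level
- cube_centre (a point): centre of the grey 38 mm cube at the post's end, 106 mm up its axis; axes as the post's. Grip its plain +y and -y faces; +x and -x carry round green windows. Held there with 20 to 40 N, the post turns between the pads, about the line joining them, when the foot is pushed with 5 to 10 N; it stays where it is left
- lugs (a point): point on the post's axis at the mid-height of its two brass lugs, 19 mm above the foot's underside. The lugs lie along the post's +y and -y, each 7 mm wide, 6 mm high and reaching 19 mm from the axis; the two are alike, so half a turn makes no difference
- riser_block: black block, 78 x 78 mm, 40 mm high, fixed to the table, turned 7 to 36 degrees to the left. Origin: centre of its underside, z up; its flat sides face +-x and +-y. The +y side, on the robot's left, has free table before it. On top stands a silver collar, 66 mm across, up to z = 80 mm, with a bore of 28.6 mm
- receiver_mouth (a point): centre of the collar's mouth, on its axis, level with its rim, 80 mm above the block's origin; axes as the block's. Depth of the foot's underside below the mouth: 26 mm when it meets the sprung plate, 34 mm when the lugs can turn, 36 mm fully down (flange on the rim), 31 mm when locked. The spring pushes up with 2 N at first, 7 N fully down
- slot (a point): one of the two slots through the collar's rim, marked with red dots, 17 mm from the axis along the block's +y (the other along -y); the lugs have about 2 mm play each side in them. Once fully down the post turns clockwise, seen from above, until a stop at 71 degrees from the slots (black dots at 66); from 61 degrees on the spring lifts the lugs 3 mm into a pocket and holds them locked
- post_rest: blue sheet-metal rest, fixed, base 136 x 72 mm. Origin: on the table under the sloping part; +x is the level direction in which the post's foot points. A yoke, open upward, holds the foot just below the flange, a rubber pad carries the cube, centre 101 mm above the table. Both plain sides of the cube are free for fingers; the post lifts straight up
- jar_grey: clear jar with a black lid, 49 mm across and 58 mm high, standing to the right of the block; origin at the centre of its underside, z up
- small_case: round objective case, black with a clear top, 38 mm across and 52 mm high; origin at the centre of its underside, z up
- objective_case: round objective case, black with a white top, 42 mm across and 62 mm high, standing near the display unit; origin at the centre of its underside, z up

How it is judged:
On the way, in this order (a step that is already met when the one before it is completed fails the run):
1. held by its cube in a gripper that points down (within 0.5 rad), and still leaning, the post is pushed with its foot against the side of the riser block (contact force between the fingers and detector_post above 2 N and distance between the grasp point and cube_centre below 0.03 m and angle between the grasp point's own z axis and vertical above 2.64 rad and contact force between detector_post and riser_block above 1 N and angle between detector_post's own z axis and vertical above 0.5 rad and height (world z) of detector_post below 0.06 m), for 0.05 s.
2. still held so and with its foot still low beside the block, the post has swung upright (within 0.2 rad) (contact force between the fingers and detector_post above 2 N and distance between the grasp point and cube_centre below 0.03 m and angle between the grasp point's own z axis and vertical above 2.64 rad and angle between detector_post's own z axis and vertical below 0.2 rad and height (world z) of detector_post below 0.06 m), for 0.1 s.
3. the foot is in the collar and pushed down by 33 mm or more (horizontal distance between detector_post and receiver_mouth below 0.005 m and z of detector_post in the frame of receiver_mouth below -0.033 m), for 0.05 s.
At the end, for the whole second after the job is handed in: the post stands released and still in the collar, upright within 0.1 rad, its foot within 5 mm of the collar's axis and 28.5 to 33.5 mm below the mouth (held up by the spring under the locking rim), its lugs turned 0.95 rad (54 degrees) or more from the slots (horizontal distance between detector_post and receiver_mouth below 0.005 m and z of detector_post in the frame of receiver_mouth between -0.0335 and -0.0285 m and angle between the y axis of detector_post and the y axis of riser_block, either way round above 0.95 rad and angle between detector_post's own z axis and vertical below 0.1 rad and linear speed of detector_post below 0.02 m/s); the robot touches nothing.
It fails at once if the jar is shifted by over 15 mm or tipped by over 0.3 rad (distance of jar_grey from where it was at the start of the episode above 0.015 m or angle between jar_grey's own z axis and vertical above 0.3 rad).
It fails at once if the small objective case is shifted by over 15 mm or tipped by over 0.3 rad (distance of small_case from where it was at the start of the episode above 0.015 m or angle between small_case's own z axis and vertical above 0.3 rad).
It fails at once if the large objective case is shifted by over 15 mm or tipped by over 0.3 rad (distance of objective_case from where it was at the start of the episode above 0.015 m or angle between objective_case's own z axis and vertical above 0.3 rad).
It also fails if it takes over 59 s, if anything falls off the work surface, if the arm or the gripper's body presses on something with over 40 N, if the wrist force passes 120 N, or if a joint passes its speed limit or range.

ROBOT

A 6-joint arm with a two-finger parallel gripper is mounted at the origin on a cart in front of the work surface, level with it; the furniture and walls round the work are solid. World frame = base frame: x ahead of the robot, y to its left, z up, the work surface at z = 0. Lengths are in m, angles in rad, forces in N, time in s.
With the tool pointing down it reaches from about 0.35 to 0.975 m from the base axis. Payload 4.9 kg.
Tool frame: the origin (TCP) lies between the finger pads; the fingertips stand 25 mm ahead of it and the grasp point (between the pads) lies 6 mm ahead of it (manip.tcp_to_tips is the z of the fingertips in the tool frame, in m); z points along the fingers, y is the line along which they close (so a half turn about z gives the same grasp; the last joint's range is limited). The gripper opens to 85 mm and grips with 20 to 120 N. Pads are 22 mm wide; open, the fingers measure 114 mm over their backs; the gripper's body (76 mm by 85 mm) begins 54 mm behind the grasp point. The pads swing forward as they close: fully open they stand 13 mm farther back than shut.
Start: joints at [-1.42, 0.053, 1.613, -0, 1.476, -0.119], TCP at [0.167, -0.602, 0.256] pointing down, gripper open.
Joint ranges: [-3.01, 3.01], [-1.01, 2.22], [0.06, 2.58], [-1.02, 4.17], [0.09, 2.62], [-3.14, 3.14]. Speed limits (rad/s): [2.57, 2.57, 3.14, 3.14, 3.14, 3.14].

INTERFACE

Orientations are given as a unit quaternion [w, x, y, z].
In Python, from plant import manip gives the robot as it stands. The module is installed in compiled form; this text tells all that it offers.
- The arm moves only by the tool arm_command, never from a script. Its argument "moves" is a list of rows, each a list of 3 entries, a list of its own where there are three numbers: the opening, from -1 (shut) to 1 (fully open), then the shift along the tool's x, y, z in units of 0.15 m (1.0 is 0.15 m), then the turn about the tool's z in units of 2 pi rad (1.0 is 2 pi rad). A call has 1 to 20 rows; each row is the pose to reach, as a shift and turn from the pose commanded when the call began, along the tool's axes at that moment, turning the shorter way round; what a row does not reach only later rows make up. A row lasts 1/12 s, in which the tool goes at most 41.7 mm and 7.16 degrees, less where a joint would pass 70% of its speed; a pose out of reach is approached as far as the arm can. A call with a number of a shift or a turn outside -1 to 1 is refused whole. A call with a gripper value outside its range is refused whole. The fingers move at their own pace and stop on an object; the grip force is fixed at half the most. Time passes only in rows, so rows that repeat a pose let the fingers close. It gives the time, the measured TCP pose, the force, the opening and the grip force at its end, in the units of the state.
- manip.state(): the state, without advancing time (a new reading comes with each control period).
- manip.grab_frame(name): name is "scene" or "top"; returns a dict with "frame" (400x640x3 uint8, red, green, blue), "fx", "fy", "cx", "cy" (pixels), "R" (3x3) and "t" (3): a world point X has camera coordinates R X + t. Camera axes: x right, y down, z forward; pixel columns grow to the right and rows downward; lengths in m; the calibration is good to about 2 mm. A picture is of the moment at which its call begins. There is no depth.
- manip.job_done(): hands the job in; it is judged then, once.
Trained networks look in a picture, given as the dict that the camera call returned (one of the last four; its "shot" number tells which), for a name from the list of things; names that differ only in an ending like _2 or _b are one class to them, and where a whole thing is asked for, a point or a joint stands for the part that bears it (a point fixed in the world has none). Each returns a list of dicts, best first, with "confidence" (0 to 1); they miss things now and then, are a little off and sometimes report something else, mostly with a low value. They report only what shows in the picture. A call takes as long as a camera call.
- manip.search_frame(picture, target): "extent" ([left, top, right, bottom] in pixels, round what is visible of it).
The state is a dict: "time": time; "joint_pos": joint angles; "joint_vel": joint speeds; "joint_efforts": joint torques, N m; "tool_pos": TCP position; "tool_rot": TCP orientation; "contact_force": force on the tool from outside, world axes, zero at the start; "ft_torque": the same for the moment, N m; "gripper_width": opening from 0.0 (shut) to 1.0 (fully open); "grasp_force": force on a finger pad.
Only numpy, scipy, OpenCV 4.12 (cv2) and the standard library are available. Lean on these libraries where they do the work, as an engineer would, in place of code of your own. Each camera call takes 0.05 s, during which the arm holds its last target. There are 200 camera calls.

## Working session

There is one attempt and no reset: what is moved stays moved. The work goes in short steps, Python scripts to look and compute and a tool call to move; the robot and the scene stay as the last step left them, time stands still between calls to the robot, and variables do not carry over. Pictures are saved under pics/ and viewed, at most 10 in all, crops included, and the job is handed in when it is done.

Besides the shell and the picture viewer there is one more tool, called as name([rows], argument=value, ...), one row to a line, values as JSON. arm_command: Moves the arm, as the interface text tells. Shifts and turns lie within -1 to 1; 1 stands for 0.15 m of shift or 2 pi rad of turn. Its arguments: {"type":"object","properties":{"moves":{"type":"array"}},"required":["moves"]}

```bash
mkdir -p pics; python3 - <<'E'
from plant import manip
import cv2,pickle
s=manip.state();print({k:s[k] for k in('time','tool_pos','tool_rot','gripper_width','contact_force')},manip.tcp_to_tips)
for n in('scene','top'):
    f=manip.grab_frame(n);pickle.dump(dict(f),open(n+'.pkl','wb'))
    cv2.imwrite(f'pics/{n}0.png',f['frame'][:,:,::-1])
    print(n,f['fx'],f['cx'],f['cy'],(-f['R'].T@f['t']).round(3),f['R'].round(3).tolist())
    for t in('detector_post','cube_centre','lugs','riser_block','receiver_mouth','slot','post_rest','jar_grey','small_case','objective_case'):
        try:print(t,[([round(float(x),1) for x in d['extent']],round(d['confidence'],2)) for d in manip.search_frame(f,t)[:3]])
        except Exception as e:print(t,e)
print(manip.state()['time'])
E
```

```text
{'time': 0.0, 'tool_pos': array([ 0.16648035, -0.60181969,  0.25506194]), 'tool_rot': array([-1.01339133e-03,  9.90913770e-01,  1.34494879e-01, -1.67123292e-05]), 'gripper_width': 0.9973364843027401, 'contact_force': array([ 0.74508742, -0.14421899,  0.70988389])} 0.025
scene 370.9892718127268 318.3701650205294 201.61020087132178 [0.227 0.752 0.659] [[-0.92, -0.391, -0.0], [-0.251, 0.591, -0.766], [0.3, -0.705, -0.642]]
detector_post [([278.3, 265.5, 331.1, 294.3], 0.7), ([310.4, 192.0, 347.0, 235.0], 0.66)]
cube_centre [([274.9, 260.9, 331.1, 297.2], 0.9)]
lugs [([309.8, 189.6, 348.1, 236.4], 0.58)]
riser_block [([310.9, 191.3, 344.5, 231.6], 0.73)]
receiver_mouth [([310.4, 190.1, 346.2, 232.7], 0.76)]
slot [([308.2, 189.2, 348.5, 234.0], 0.71)]
post_rest [([267.3, 286.8, 343.3, 335.3], 0.88)]
jar_grey [([323.2, 172.5, 344.6, 190.8], 0.86)]
small_case [([312.2, 167.7, 324.7, 186.5], 0.58)]
objective_case []
top 452.89253938415607 317.5267772263424 193.47944350914915 [0.383 0.135 1.052] [[-0.021, -1.0, -0.017], [-0.993, 0.023, -0.115], [0.115, 0.014, -0.993]]
detector_post [([209.9, 199.2, 235.0, 250.2], 0.72)]
cube_centre [([208.1, 196.2, 239.6, 252.4], 0.81)]
lugs [([210.2, 201.2, 240.4, 249.1], 0.69)]
riser_block [([324.3, 181.9, 364.0, 221.4], 0.6)]
receiver_mouth [([326.2, 184.3, 359.6, 222.4], 0.59)]
slot [([325.3, 182.3, 362.8, 217.2], 0.98)]
post_rest [([213.1, 198.3, 250.0, 257.1], 0.88), ([208.4, 201.3, 238.2, 248.3], 0.56)]
jar_grey [([385.7, 169.5, 406.1, 192.2], 0.61)]
small_case [([397.6, 151.3, 418.4, 169.1], 0.58)]
objective_case [([211.6, 197.7, 237.7, 249.3], 0.71)]
1.1
```

```bash
python3 - <<'E'
import cv2
a=cv2.imread('pics/top0.png')[130:280,180:440];cv2.imwrite('pics/top0c.png',cv2.resize(a,(780,450),interpolation=cv2.INTER_CUBIC))
a=cv2.imread('pics/scene0.png')[150:350,230:430];cv2.imwrite('pics/scene0c.png',cv2.resize(a,(600,600),interpolation=cv2.INTER_CUBIC))
E
```

```text
(no output)
```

View pics/top0c.png

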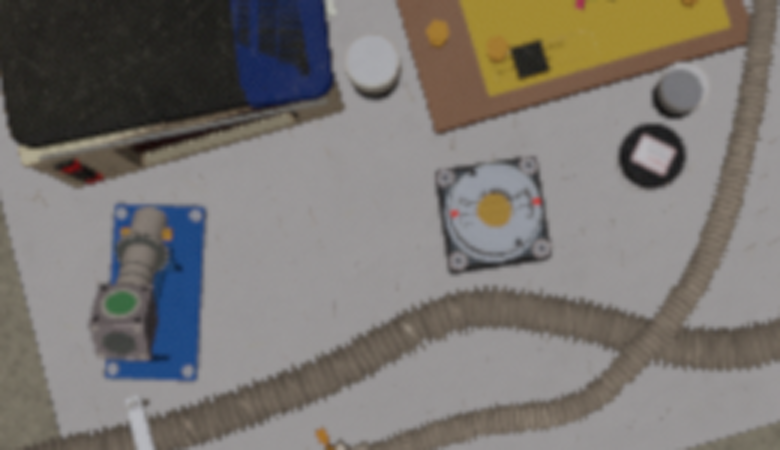

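View pics/scene0c.png

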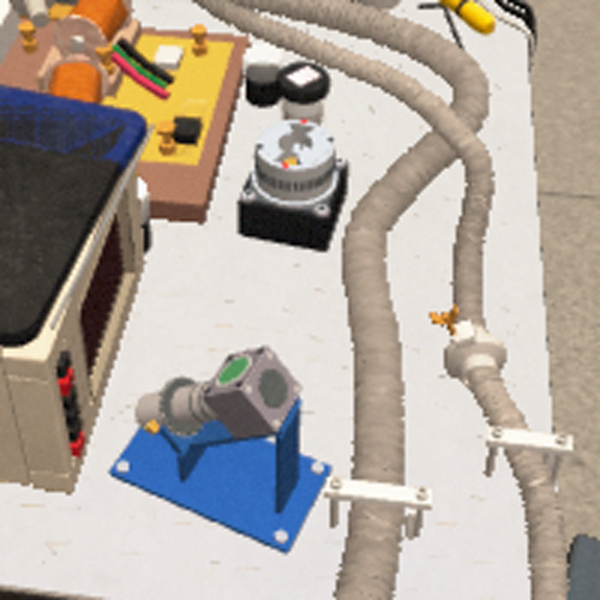

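View pics/top0.png

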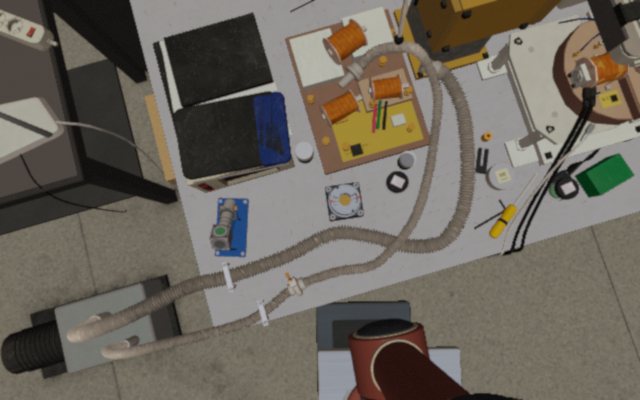

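```bash
cat > h.py <<'E'
import numpy as np,cv2,pickle
def bp(f,uv,z):
    uv=np.atleast_2d(uv).astype(float)
    d=np.c_[(uv[:,0]-f['cx'])/f['fx'],(uv[:,1]-f['cy'])/f['fy'],np.ones(len(uv))]@f['R']
    c=-f['R'].T@f['t'];return (c+d*((z-c[2])/d[:,2])[:,None])
def pr(f,X):
    p=np.atleast_2d(X)@f['R'].T+f['t'];return np.c_[p[:,0]/p[:,2]*f['fx']+f['cx'],p[:,1]/p[:,2]*f['fy']+f['cy']]
def blobs(f,lo,hi,box,amin=2):
    h=cv2.cvtColor(f['frame'],cv2.COLOR_RGB2HSV);m=cv2.inRange(h,lo,hi);k=np.zeros_like(m);l,t,r,b=box;k[t:b,l:r]=m[t:b,l:r]
    n,_,s,c=cv2.connectedComponentsWithStats(k);return [(s[i,4],c[i].round(2),s[i,:4]) for i in range(1,n) if s[i,4]>=amin],k
E
python3 - <<'E'
from h import *
T=pickle.load(open('top.pkl','rb'));S=pickle.load(open('scene.pkl','rb'))
def top(c):return bp(T,np.array(c)/3+[180-.33,130-.33],0)
def cr(c,o):return (np.array(c,float)+.5)/3-.5+o
ot,os_=[180,130],[230,150]
print('block screws z40',bp(T,cr([(445,178),(528,163),(542,248),(458,262)],ot),.04).round(4).tolist(), bp(T,cr([(445,178),(528,163),(542,248),(458,262)],ot),.04).mean(0))
for n,f,box in(('T',T,(315,170,375,230)),('S',S,(300,180,355,245))):
    for lo,hi in(((0,120,120),(8,255,255)),((172,120,120),(180,255,255))):
        for b in blobs(f,lo,hi,box,1)[0]:print(n,'red',b[0],b[1],bp(f,b[1],.08).round(4))
print('top dots',bp(T,cr([(455,214),(537,201)],ot),.08).round(4).tolist())
print('holes T',bp(T,cr([(121,213),(197,214),(188,371),(112,369)],ot),.003).round(4).tolist())
print('holes S',bp(S,cr([(122,467),(320,467),(282,537)],os_),.003).round(4).tolist())
b,m=blobs(T,(100,120,60),(125,255,255),(200,190,260,265),50)
pts=np.argwhere(m)[:,::-1];r=cv2.minAreaRect(pts.astype(np.float32));print('blue',r,bp(T,cv2.boxPoints(r),.0015).round(4).tolist(),bp(T,[r[0]],.0015))
# green windows
for n,f,box in(('T',T,(200,190,240,260)),('S',S,(280,255,340,300))):
    for q in blobs(f,(45,80,40),(85,255,255),box,5)[0]:print(n,'green',q)
b,m=blobs(T,(12,120,80),(30,255,255),(335,185,355,210),10);print('gold',b[0][0:2] if b else 0)
for n,c,z in(('obj',(373,63),.062),('jar',(654,155),.058),('small',(680,91),.052)):print(n,bp(T,cr([c],ot),z).round(3))
E
```

```text
block screws z40 [[0.5103, 0.1261, 0.04], [0.5202, 0.0635, 0.04], [0.4561, 0.0551, 0.04], [0.447, 0.1179, 0.04]] [0.48337768 0.09065184 0.04      ]
T red 3 [358.67 196.67] [[0.4871 0.0608 0.08  ]]
T red 1 [331. 201.] [[0.4791 0.1206 0.08  ]]
S red 1 [331. 190.] [[0.4858 0.0622 0.08  ]]
S red 3 [324.33 204.67] [[0.4796 0.1215 0.08  ]]
top dots [[0.479, 0.1199, 0.08], [0.4871, 0.0608, 0.08]]
holes T [[0.4933, 0.3786, 0.003], [0.4912, 0.3193, 0.003], [0.3702, 0.3265, 0.003], [0.3729, 0.3851, 0.003]]
holes S [[0.4941, 0.3775, 0.003], [0.3687, 0.3243, 0.003], [0.3725, 0.3837, 0.003]]
blue ((231.4276123046875, 227.02037048339844), (29.20500373840332, 57.07818603515625), 2.726310968399048) [[0.368, 0.3889, 0.0015], [0.5002, 0.3832, 0.0015], [0.4954, 0.3147, 0.0015], [0.3634, 0.3214, 0.0015]] [[0.4313021  0.35207178 0.0015    ]]
T green (np.int32(44), array([219.84, 230.59]), array([216, 228,   9,   6], dtype=int32))
S green (np.int32(36), array([307.39, 273.  ]), array([303, 270,   9,   7], dtype=int32))
gold (np.int32(80), array([344.58, 199.4 ]))
obj [[0.595 0.178 0.062]]
jar [[ 0.522 -0.028  0.058]]
small [[ 0.57  -0.05   0.052]]
```

```bash
python3 - <<'E'
from h import *
T=pickle.load(open('top.pkl','rb'));S=pickle.load(open('scene.pkl','rb'))
a=np.radians(-3.2);u=np.array([np.cos(a),np.sin(a),0]);k=np.array([0,0,1.])
t=np.radians(40);z=-np.cos(t)*u+np.sin(t)*k;x=np.sin(t)*u+np.cos(t)*k;y=np.cross(z,x)
for n,f,uv in(('T',T,(219.84,230.59)),('S',S,(307.39,273.))):
    w=bp(f,[uv],.101+.019*np.cos(t))[0];c=w-.019*x;print(n,c)
    V=[c+.019*(i*x+j*y+l*z) for i in(-1,1) for j in(-1,1) for l in(-1,1)];p=pr(f,V);print('cube box',p.min(0),p.max(0))
    print('lugs',pr(f,[c-.087*z+.019*y,c-.087*z-.019*y]).round(1).tolist())
# corner checks in crop coords
c=(bp(T,[(219.84,230.59)],.1156)[0]-.019*x)
img=T['frame'][...,::-1].copy();img=cv2.resize(img,None,fx=8,fy=8,interpolation=cv2.INTER_CUBIC)
im2=cv2.resize(S['frame'][...,::-1].copy(),None,fx=8,fy=8,interpolation=cv2.INTER_CUBIC)
for f,im in((T,img),(S,im2)):
    V=np.array([c+.019*(i*x+j*y+l*z) for i in(-1,1) for j in(-1,1) for l in(-1,1)]);p=((pr(f,V)+.5)*8-.5).astype(int)
    for i in range(8):
        for b in(1,2,4):
            if not i&b: cv2.line(im,tuple(map(int,p[i])),tuple(map(int,p[i|b])),(0,0,255),1)
    L=((pr(f,[c-.106*z,c])+.5)*8).astype(int);cv2.line(im,tuple(map(int,L[0])),tuple(map(int,L[1])),(0,255,255),1)
A=img[190*8:260*8,200*8:245*8];B=im2[255*8:310*8,270*8:315*8+160];h=min(A.shape[0],B.shape[0])
cv2.imwrite('pics/chk.png',np.hstack([A[:h],B[:h]])[:600,:800])
E
```

```text
T [0.40706382 0.35328081 0.101     ]
cube box [208.76964553 223.53056651] [232.75538237 249.80574728]
lugs [[220.1, 207.0], [237.0, 207.5]]
S [0.40659495 0.35394424 0.101     ]
cube box [295.81153863 264.247115  ] [330.59027861 296.10585079]
lugs [[279.4, 293.0], [288.9, 279.2]]
```

View pics/chk.png

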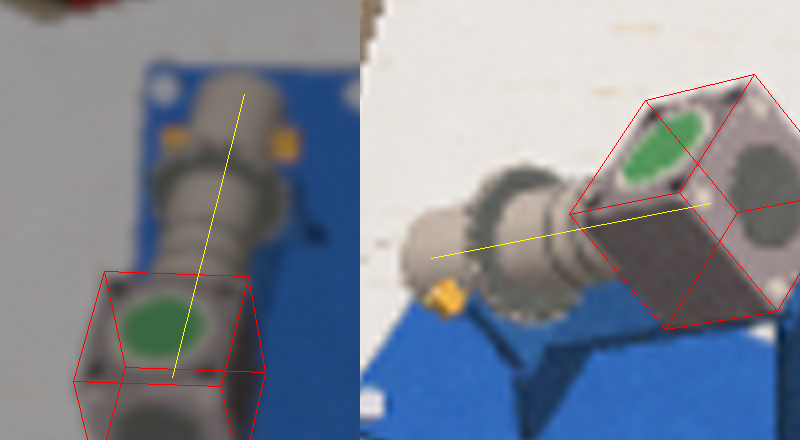

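arm_command([
  [1, [1, -1, 0], 0],
  [1, [1, -1, 0], 0],
  [1, [1, -1, 0], 0],
  [1, [1, -1, 0], 0],
  [1, [1, -1, 0], 0],
  [1, [1, -1, 0], 0],
])

```text
time: 1.6
tool_pos: [0.2736, -0.4133, 0.2562]
tool_rot: [-0.001, 0.991, 0.137, 0.001]
contact_force: [-0.7, 0.2, -0.2]
gripper_width: 0.999
grasp_force: 0.0
```

arm_command([
  [1, [1, -1, 0], 0],
  [1, [1, -1, 0], 0],
  [1, [1, -1, 0], 0],
  [1, [1, -1, 0], 0],
  [1, [1, -1, 0], 0],
  [1, [1, -1, 0], 0],
])

```text
time: 2.1
tool_pos: [0.378, -0.2288, 0.2566]
tool_rot: [-0.001, 0.99, 0.138, 0.001]
contact_force: [0.8, -0.7, -0.3]
gripper_width: 1.002
grasp_force: 0.0
```

arm_command([
  [1, [1, -1, 0], 0],
  [1, [1, -1, 0], 0],
  [1, [1, -1, 0], 0],
  [1, [1, -1, 0], 0],
  [1, [1, -1, 0], 0],
  [1, [1, -1, 0], 0],
])

```text
time: 2.6
tool_pos: [0.4824, -0.0445, 0.2566]
tool_rot: [-0.001, 0.99, 0.138, 0.001]
contact_force: [-0.6, -0.3, 0.3]
gripper_width: 0.997
grasp_force: 0.0
```

arm_command([
  [1, [0, -1, 0], 0],
  [1, [0, -1, 0], 0],
  [1, [0, -1, 0], 0],
  [1, [0, -1, 0], 0],
])

```text
time: 2.93
tool_pos: [0.4396, 0.0975, 0.2564]
tool_rot: [-0.0, 0.991, 0.135, 0.0]
contact_force: [1.2, -0.1, -0.9]
gripper_width: 0.994
grasp_force: 0.0
```

arm_command([
  [1, [0, -1, 0], 0],
  [1, [0, -1, 0], 0],
  [1, [0, -1, 0], 0],
  [1, [0, -1, 0], 0],
])

```text
time: 3.27
tool_pos: [0.3997, 0.2424, 0.2566]
tool_rot: [-0.0, 0.991, 0.135, 0.0]
contact_force: [0.6, -0.2, -0.5]
gripper_width: 1.003
grasp_force: 0.0
```

arm_command([
  [1, [0.24, -0.71, 0], -0.447],
  [1, [0.24, -0.71, 0], -0.447],
  [1, [0.24, -0.71, 0], -0.447],
  [1, [0.24, -0.71, 0], -0.447],
  [1, [0.24, -0.71, 0], -0.447],
  [1, [0.24, -0.71, 0], -0.447],
  [1, [0.24, -0.71, 0], -0.447],
  [1, [0.24, -0.71, 0], -0.447],
  [1, [0.24, -0.71, 0], -0.447],
  [1, [0.24, -0.71, 0], -0.447],
  [1, [0.24, -0.71, 0], -0.447],
  [1, [0.24, -0.71, 0], -0.447],
  [1, [0.24, -0.71, 0], -0.447],
  [1, [0.24, -0.71, 0], -0.447],
  [1, [0.24, -0.71, 0], -0.447],
  [1, [0.24, -0.71, 0], -0.447],
  [1, [0.24, -0.71, 0], -0.447],
  [1, [0.24, -0.71, 0], -0.447],
  [1, [0.24, -0.71, 0], -0.447],
  [1, [0.24, -0.71, 0], -0.447],
])

```text
time: 4.93
tool_pos: [0.4078, 0.3517, 0.2563]
tool_rot: [0.0, 0.182, 0.983, -0.0]
contact_force: [-0.2, -0.4, 0.0]
gripper_width: 0.999
grasp_force: 0.0
```

```bash
cat >> h.py <<'E'
def go(s,p,yaw):
    w,x,y,z=s['tool_rot'];from scipy.spatial.transform import Rotation as Ro
    R=Ro.from_quat([x,y,z,w]).as_matrix();cy=np.degrees(np.arctan2(R[1,0],R[0,0]))
    d=R.T@(np.array(p)-s['tool_pos'])/.15;t=-((yaw-cy+180)%360-180)/360
    print('pos',np.round(s['tool_pos'],4),'yaw',round(cy,2),'t',round(s['time'],2),'shift',d.round(3),'turn',round(t,4),'F',np.round(s['contact_force'],1))
E
python3 -c "
from h import *
from plant import manip
go(manip.state(),[.4068,.3536,.107],176.8);print(manip.state()['joint_pos'].round(2))"
```

```text
pos [0.4078 0.3517 0.2563] yaw 158.99 t 4.93 shift [0.011 0.01  0.995] turn -0.0495 F [-0.2 -0.4  0. ]
[ 0.57 -0.16  1.81 -0.    1.48 -0.63]
```

arm_command([
  [1, [0.011, 0.01, 0.2], -0.0495],
  [1, [0.011, 0.01, 0.35], -0.0495],
  [1, [0.011, 0.01, 0.5], -0.0495],
  [1, [0.011, 0.01, 0.6], -0.0495],
  [1, [0.011, 0.01, 0.75], -0.0495],
  [1, [0.011, 0.01, 0.9], -0.0495],
  [1, [0.011, 0.01, 0.99], -0.0495],
  [1, [0.011, 0.01, 0.99], -0.0495],
])

```text
time: 5.6
tool_pos: [0.4044, 0.3523, 0.1038]
tool_rot: [-0.003, 0.031, 1.0, -0.002]
contact_force: [-0.9, -0.5, -0.4]
gripper_width: 0.998
grasp_force: 0.0
```

arm_command([
  [-1, [0, 0, 0], 0],
  [-1, [0, 0, 0], 0],
  [-1, [0, 0, 0], 0],
  [-1, [0, 0, 0], 0],
  [-1, [0, 0, 0], 0],
  [-1, [0, 0, 0], 0],
  [-1, [0, 0, 0], 0],
  [-1, [0, 0, 0], 0],
])

```text
time: 6.27
tool_pos: [0.4067, 0.3552, 0.1096]
tool_rot: [0.001, 0.03, 1.0, 0.001]
contact_force: [-0.0, -1.0, 5.7]
gripper_width: 0.44
grasp_force: 60.7
```

arm_command([
  [-1, [0, 0, -0.15], 0],
  [-1, [0, 0, -0.35], 0],
  [-1, [0, 0, -0.55], 0],
  [-1, [0, 0, -0.75], 0],
  [-1, [0, 0, -0.75], 0],
])

```text
time: 6.68
tool_pos: [0.4083, 0.3565, 0.2276]
tool_rot: [0.005, 0.03, 1.0, 0.003]
contact_force: [0.7, 0.1, -0.2]
gripper_width: 0.436
grasp_force: 66.0
```

```bash
cat > look.py <<'E'
import sys
from h import *
from plant import manip
n=sys.argv[1];out=[]
for c in('scene','top'):
    f=manip.grab_frame(c);pickle.dump(dict(f),open(f'{n}_{c}.pkl','wb'))
    s=manip.state();u,v=pr(f,[s['tool_pos']-[0,0,.04]])[0].astype(int)
    u=min(max(u,65),575);v=min(max(v,65),335)
    out.append(cv2.resize(f['frame'][v-65:v+65,u-65:u+65,::-1],(400,400),interpolation=cv2.INTER_CUBIC));print(c,'origin',u-65,v-65,'scale',400/130)
cv2.imwrite(f'pics/{n}.png',np.hstack(out))
E
python3 look.py lift; python3 - <<'E'
from h import *
from plant import manip
s=manip.state();b=np.radians(7.9);n=np.array([-np.sin(b),np.cos(b)]);m=np.array([.4832,.0910])
print('dist along n',(s['tool_pos'][:2]-m)@n)
go(s,list(m+n*.175)+[.20],97.9)
E
```

```text
scene origin 247 185 scale 3.076923076923077
top origin 145 171 scale 3.076923076923077
dist along n 0.27212398091823053
pos [0.4061 0.355  0.2214] yaw 176.53 t 6.78 shift [-0.389 -0.582  0.142] turn 0.2184 F [ 0.2 -0.2 -1.8]
```

View pics/lift.png

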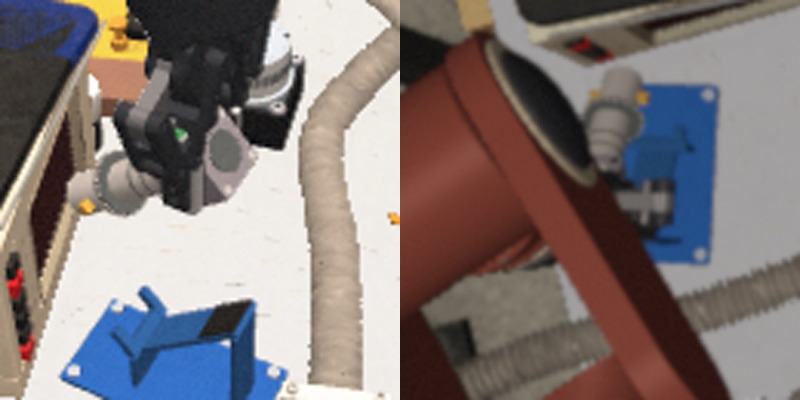

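arm_command([
  [-1, [0, 0, 0], 0.08],
  [-1, [0, 0, 0], 0.08],
  [-1, [0, 0, 0], 0.08],
  [-1, [0, 0, 0], 0.08],
  [-1, [-0.1, -0.15, 0.04], 0.12],
  [-1, [-0.2, -0.3, 0.08], 0.15],
  [-1, [-0.3, -0.45, 0.14], 0.17],
  [-1, [-0.389, -0.582, 0.14], 0.2184],
  [-1, [-0.389, -0.582, 0.14], 0.2184],
  [-1, [-0.389, -0.582, 0.14], 0.2184],
  [-1, [-0.389, -0.582, 0.14], 0.2184],
  [-1, [-0.389, -0.582, 0.14], 0.2184],
  [-1, [-0.389, -0.582, 0.14], 0.2184],
])

```text
time: 7.87
tool_pos: [0.4575, 0.2636, 0.1969]
tool_rot: [-0.001, 0.656, 0.755, -0.002]
contact_force: [-0.7, 0.4, -0.8]
gripper_width: 0.439
grasp_force: 65.9
```

```bash
python3 look.py turn; python3 - <<'E'
from h import *
from plant import manip
s=manip.state();b=np.radians(7.9);n=np.array([-np.sin(b),np.cos(b)]);m=np.array([.4832,.0910])
go(s,list(m+n*.150)+[.088+.0086],97.9)
for c in('scene','top'):
    f=pickle.load(open(f'turn_{c}.pkl','rb'))
    print(c,pr(f,[s['tool_pos']-[0,0,.0086]]).round(1))
E
```

```text
scene origin 242 155 scale 3.076923076923077
top origin 194 144 scale 3.076923076923077
pos [0.4579 0.2638 0.1979] yaw 98.04 t 7.97 shift [-0.164  0.01   0.675] turn 0.0004 F [ 0.1  0.5 -1. ]
scene [[307.3 208.4]]
top [[257.2 208.1]]
```

View pics/turn.png

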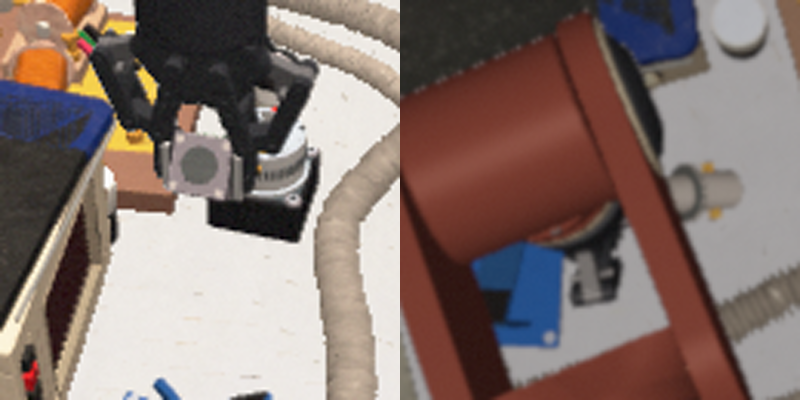

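arm_command([
  [-1, [0, 0, 0.2], 0],
  [-1, [0, 0, 0.4], 0],
  [-1, [0, 0, 0.55], 0],
  [-1, [0, 0, 0.67], 0],
  [-1, [0, 0, 0.67], 0],
  [-1, [0, 0, 0.67], 0],
])

```text
time: 8.47
tool_pos: [0.4576, 0.2637, 0.0976]
tool_rot: [-0.001, 0.656, 0.755, -0.001]
contact_force: [0.3, 0.3, 0.0]
gripper_width: 0.437
grasp_force: 65.8
```

arm_command([
  [-1, [-0.12, 0.01, 0], 0],
  [-1, [-0.22, 0.01, 0], 0],
  [-1, [-0.28, 0.01, 0], 0],
  [-1, [-0.31, 0.01, 0], 0],
  [-1, [-0.33, 0.01, 0], 0],
  [-1, [-0.35, 0.01, 0], 0],
  [-1, [-0.365, 0.01, -0.02], 0],
  [-1, [-0.37, 0.01, -0.03], 0],
])

```text
time: 9.13
tool_pos: [0.4688, 0.2128, 0.106]
tool_rot: [-0.002, 0.657, 0.754, 0.005]
contact_force: [-0.3, 10.1, -0.6]
gripper_width: 0.437
grasp_force: 66.1
```

```bash
cat > st.py <<'E'
from h import *
from plant import manip
s=manip.state();b=np.radians(7.9);n=np.array([-np.sin(b),np.cos(b)]);m=np.array([.4832,.0910]);e=s['tool_pos'][:2]-m
go(s,list(m+n*.052)+[.126+.0086],97.9);print('d',e@n,'lat',e@[n[1],-n[0]],'Fn',s['contact_force'][:2]@n)
E
python3 st.py
```

```text
pos [0.4688 0.2128 0.106 ] yaw 97.87 t 9.13 shift [-0.469 -0.015 -0.195] turn -0.0001 F [-0.3 10.1 -0.6]
d 0.12263702133122877 lat 0.002476988441059213 Fn 10.064533514270792
```

arm_command([
  [-1, [-0.02, -0.01, -0.03], 0],
  [-1, [-0.047, -0.01, -0.058], 0],
  [-1, [-0.075, -0.01, -0.085], 0],
  [-1, [-0.105, -0.01, -0.11], 0],
  [-1, [-0.133, -0.01, -0.13], 0],
  [-1, [-0.165, -0.01, -0.15], 0],
  [-1, [-0.2, -0.01, -0.165], 0],
  [-1, [-0.237, -0.01, -0.18], 0],
  [-1, [-0.265, -0.01, -0.19], 0],
  [-1, [-0.29, -0.01, -0.2], 0],
  [-1, [-0.32, -0.01, -0.21], 0],
  [-1, [-0.347, -0.01, -0.215], 0],
  [-1, [-0.375, -0.01, -0.22], 0],
  [-1, [-0.4, -0.01, -0.225], 0],
  [-1, [-0.42, -0.01, -0.225], 0],
  [-1, [-0.433, -0.01, -0.225], 0],
  [-1, [-0.433, -0.01, -0.225], 0],
])

```text
time: 10.55
tool_pos: [0.4761, 0.147, 0.1391]
tool_rot: [-0.001, 0.657, 0.754, 0.003]
contact_force: [-0.1, 5.2, -0.2]
gripper_width: 0.435
grasp_force: 68.3
```

```bash
python3 st.py; python3 look.py up
```

```text
pos [0.4761 0.147  0.1391] yaw 97.88 t 10.55 shift [-0.03  -0.005  0.03 ] turn -0.0 F [-0.1  5.2 -0.2]
d 0.05646376152735245 lat 0.0006942808821661477 Fn 5.137181791614101
scene origin 256 140 scale 3.076923076923077
top origin 253 136 scale 3.076923076923077
```

View pics/up.png

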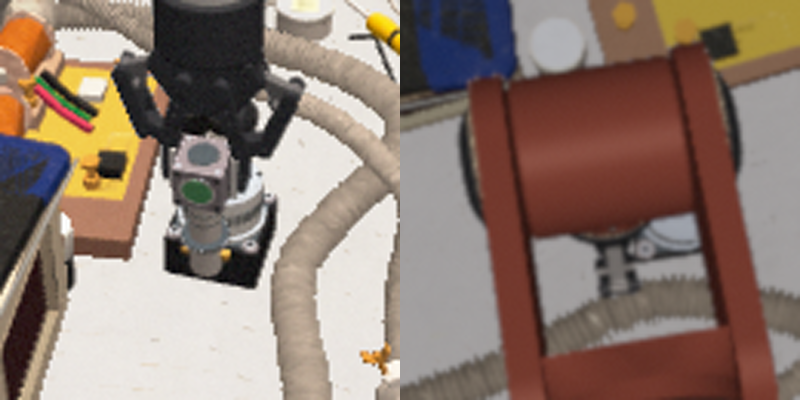

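arm_command([
  [-1, [-0.015, 0, 0], 0],
  [-1, [-0.025, 0, 0], 0],
  [-1, [-0.035, 0, 0], 0],
  [-1, [-0.035, 0, 0], 0],
  [-1, [-0.035, 0, 0], 0],
])

```text
time: 11.07
tool_pos: [0.4768, 0.1418, 0.139]
tool_rot: [-0.001, 0.657, 0.754, 0.003]
contact_force: [-0.3, 6.1, 0.3]
gripper_width: 0.439
grasp_force: 68.4
```

```bash
python3 st.py
```

```text
pos [0.4768 0.1418 0.139 ] yaw 97.9 t 11.07 shift [ 0.005 -0.004  0.029] turn 0.0 F [-0.3  6.1  0.3]
d 0.05116866131069892 lat 0.0006136194457373578 Fn 6.132304880489264
```

arm_command([
  [-1, [-0.01, 0, 0], 0],
  [-1, [-0.013, 0, 0], 0],
  [-1, [-0.013, 0, 0], 0],
  [-1, [-0.013, 0, 0], 0],
])

```text
time: 11.4
tool_pos: [0.477, 0.1402, 0.139]
tool_rot: [-0.001, 0.657, 0.754, 0.003]
contact_force: [-1.4, 7.6, 0.8]
gripper_width: 0.43
grasp_force: 68.5
```

```bash
python3 st.py;python3 look.py up2; python3 - <<'E'
from h import *
from plant import manip
s=manip.state();S=pickle.load(open('up2_scene.pkl','rb'))
im=cv2.resize(S['frame'][...,::-1],None,fx=8,fy=8,interpolation=cv2.INTER_CUBIC)
b=np.radians(7.9);n=np.array([-np.sin(b),np.cos(b),0]);l=np.array([n[1],-n[0],0]);c=s['tool_pos']-[0,0,.0086]
for t,col in((0,(0,0,255)),(.1,(0,255,255))):
    z=np.cos(t)*np.array([0,0,1])+np.sin(t)*n;x=np.cross(l,z)
    P=[[c+.019*(n*0+i*l*1+j*x+k*z) for i,k in((-1,-1),(1,-1),(1,1),(-1,1))] for j in(1,-1)]
    P=P+[[c+(-.106+h)*z+r*(np.cos(q)*l+np.sin(q)*x) for q in np.linspace(0,6.28,40)] for h,r in((0,.010),(.003,.013),(.036,.019),(.042,.019))]
    for p in P: cv2.polylines(im,[((pr(S,p)+.5)*8).astype(np.int32)],True,col,1)
u,v=(pr(S,[c-[0,0,.05]])[0]*8).astype(int);cv2.imwrite('pics/fit.png',im[v-300:v+300,u-250:u+250])
E
```

```text
pos [0.477  0.1402 0.139 ] yaw 97.9 t 11.4 shift [ 0.016 -0.004  0.029] turn 0.0 F [-1.4  7.6  0.8]
d 0.04959791832307353 lat 0.0005929405702599644 Fn 7.697119921902862
scene origin 257 138 scale 3.076923076923077
top origin 256 136 scale 3.076923076923077
```

View pics/fit.png

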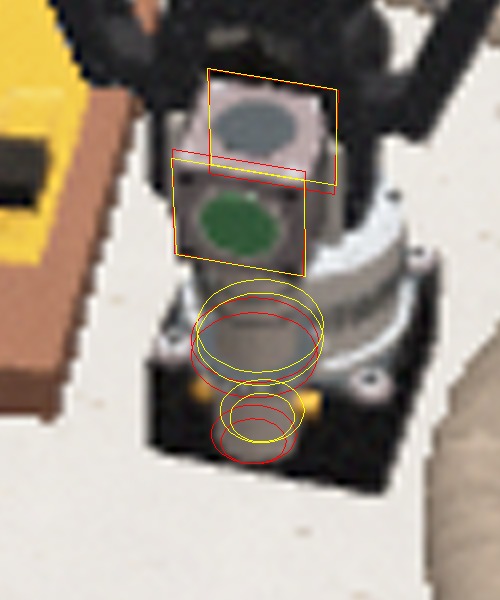

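arm_command([
  [-1, [0.08, 0, 0], 0],
  [-1, [0.16, 0, 0], 0],
  [-1, [0.16, 0, -0.15], 0],
  [-1, [0.16, 0, -0.4], 0],
  [-1, [0.16, 0, -0.52], 0],
  [-1, [0.16, 0, -0.52], 0],
])

```text
time: 12.0
tool_pos: [0.4756, 0.1628, 0.2211]
tool_rot: [0.003, 0.656, 0.754, 0.004]
contact_force: [0.6, 0.7, -1.8]
gripper_width: 0.435
grasp_force: 68.1
```

arm_command([
  [-1, [-0.05, 0, 0], -0.25],
  [-1, [-0.1, 0, 0], -0.25],
  [-1, [-0.15, 0, 0], -0.25],
  [-1, [-0.2, 0, 0], -0.25],
  [-1, [-0.25, 0, 0], -0.25],
  [-1, [-0.3, 0, 0], -0.25],
  [-1, [-0.35, 0, 0], -0.25],
  [-1, [-0.4, 0, 0], -0.25],
  [-1, [-0.45, 0, 0], -0.25],
  [-1, [-0.48, 0, 0], -0.25],
  [-1, [-0.48, 0, 0], -0.25],
  [-1, [-0.48, 0, 0], -0.25],
  [-1, [-0.48, 0, 0], -0.25],
  [-1, [-0.48, 0, 0], -0.25],
  [-1, [-0.48, 0, 0], -0.25],
])

```text
time: 13.25
tool_pos: [0.4822, 0.0904, 0.2138]
tool_rot: [-0.001, -0.068, 0.998, -0.0]
contact_force: [0.2, 0.7, -1.7]
gripper_width: 0.436
grasp_force: 68.1
```

```bash
cat > fit.py <<'E'
import sys
from h import *
from plant import manip
name=sys.argv[1]
s=manip.state();S=manip.grab_frame('scene')
b=np.radians(7.9);n=np.array([-np.sin(b),np.cos(b),0]);l=np.array([n[1],-n[0],0]);m=np.array([.4832,.0910,.08])
go(s,list(m[:2])+[.08+.106+.0086+.005],187.9);e=s['tool_pos']-m;print('off n,l',e@n,e@l)
im=cv2.resize(S['frame'][...,::-1],None,fx=8,fy=8,interpolation=cv2.INTER_CUBIC)
c=s['tool_pos']-[0,0,.0086];Z=np.array([0,0,1.])
cir=lambda o,r:[o+r*(np.cos(q)*l+np.sin(q)*n) for q in np.linspace(0,6.28,60)]
for p,col in[(cir(c+(h-.106)*Z,r),(0,0,255)) for h,r in((0,.010),(.003,.013),(.036,.019),(.042,.019))]+[(cir(m,r),(0,255,0)) for r in(.0143,.033)]+[([m+.017*n,m-.017*n],(0,255,0))]:
    cv2.polylines(im,[((pr(S,p)+.5)*8).astype(np.int32)],True,col,1)
u,v=(pr(S,[c-[0,0,.09]])[0]*8).astype(int);cv2.imwrite(f'pics/{name}.png',im[v-300:v+300,u-300:u+300])
E
python3 fit.py over
```

```text
pos [0.4822 0.0904 0.2138] yaw -172.19 t 13.25 shift [-0.007  0.003  0.095] turn -0.0002 F [ 0.2  0.7 -1.7]
off n,l -0.00044068878569040846 -0.0010742425258384218
```

View pics/over.png

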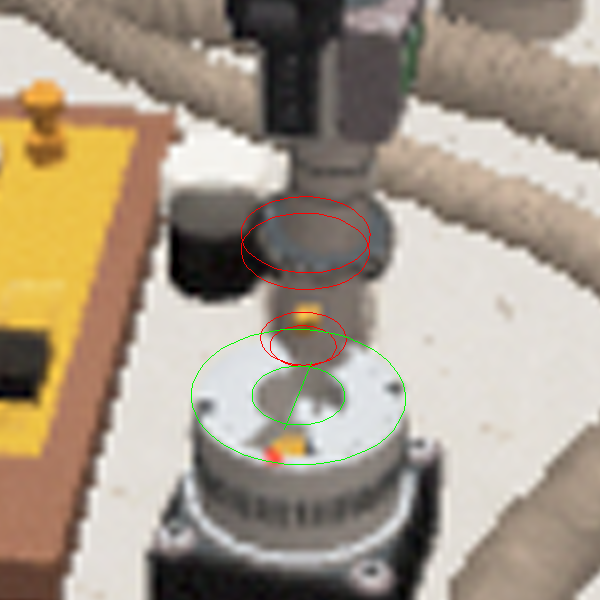

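```bash
python3 - <<'E'
from h import *
from plant import manip
s=manip.state();S=manip.grab_frame('scene');pickle.dump(dict(S),open('ov.pkl','wb'))
g=cv2.cvtColor(S['frame'],cv2.COLOR_RGB2GRAY)
c=s['tool_pos']-[0,0,.0086]
r=np.array([-.92,-.391,0])
for h in(.008,.012,.026,.031,.039,.048,.055,.062,.07):
    o=c+[0,0,h-.106];u,v=pr(S,[o])[0];k=pr(S,[o+r*.013])[0][0]-u;x0=int(u)-12
    print(h,'u',u.round(1),'v',v.round(1),'px/13mm',k.round(2),x0,g[int(round(v)),x0:x0+30].tolist())
b=np.radians(7.9);n=np.array([-np.sin(b),np.cos(b),0])
print('lug model',pr(S,[c+[0,0,-.087]+.019*n]),pr(S,[c+[0,0,-.087]+.013*n]))
u,v=pr(S,[c+[0,0,-.087]])[0].astype(int)
for q in blobs(S,(10,110,90),(30,255,255),(u-20,v-15,u+20,v+30),2)[0]:print(q)
for q in blobs(S,(45,80,40),(85,255,255),(u-20,v-60,u+30,v),2)[0]:print('green',q)
print(pr(S,[c+.019*np.array([-.99,-.137,0])]))
E
```

```text
0.008 u 328.3 v 188.0 px/13mm 5.37 316 [225, 222, 223, 223, 224, 223, 222, 210, 151, 94, 97, 93, 108, 117, 114, 114, 110, 114, 115, 111, 130, 157, 215, 224, 224, 224, 225, 224, 225, 225]
0.012 u 328.3 v 186.7 px/13mm 5.39 316 [224, 223, 223, 223, 222, 221, 221, 208, 152, 93, 100, 119, 172, 193, 164, 111, 114, 115, 116, 122, 144, 161, 217, 224, 224, 223, 224, 224, 223, 226]
0.026 u 328.4 v 182.1 px/13mm 5.44 316 [25, 20, 18, 19, 19, 20, 20, 45, 80, 46, 93, 84, 102, 81, 83, 87, 87, 98, 96, 97, 64, 45, 135, 221, 225, 221, 223, 224, 224, 224]
0.031 u 328.5 v 180.4 px/13mm 5.46 316 [19, 24, 16, 17, 12, 13, 19, 27, 57, 95, 87, 88, 120, 95, 98, 101, 101, 100, 98, 98, 94, 110, 87, 109, 226, 224, 224, 222, 225, 224]
0.039 u 328.5 v 177.7 px/13mm 5.49 316 [34, 30, 34, 25, 20, 16, 34, 69, 76, 96, 98, 96, 100, 107, 108, 112, 115, 120, 111, 108, 102, 100, 100, 105, 184, 225, 223, 224, 223, 224]
0.048 u 328.6 v 174.6 px/13mm 5.53 316 [94, 94, 93, 96, 93, 91, 72, 127, 100, 96, 88, 95, 96, 105, 107, 114, 116, 119, 117, 113, 106, 101, 100, 141, 225, 224, 224, 224, 221, 194]
0.055 u 328.6 v 172.2 px/1
[... 248 characters left out ...]
 80, 95, 101, 104, 104, 111, 113, 112, 111, 117, 133, 124, 118, 134, 144, 150, 152, 150, 166]
0.07 u 328.8 v 166.9 px/13mm 5.62 316 [242, 242, 242, 242, 243, 242, 241, 238, 222, 216, 206, 67, 86, 101, 105, 109, 111, 115, 119, 114, 111, 106, 156, 174, 174, 176, 173, 168, 180, 183]
lug model [[326.43904732 189.13251086]] [[327.05785007 187.62848253]]
(np.int32(10), array([308.6, 172.2]), array([308, 169,   2,   7], dtype=int32))
(np.int32(5), array([308.2, 178.2]), array([308, 177,   2,   4], dtype=int32))
(np.int32(12), array([328.75, 187.42]), array([327, 186,   4,   4], dtype=int32))
(np.int32(8), array([326.5, 203.5]), array([325, 203,   4,   2], dtype=int32))
[[337.27229487 154.82999024]]
```

```bash
cat > pose.py <<'E'
import sys
from h import *
from plant import manip
from scipy.optimize import differential_evolution as DE
from scipy.ndimage import map_coordinates as mc
b=np.radians(7.9)
def setup(s):
    w,x,y,z=s['tool_rot'];from scipy.spatial.transform import Rotation as Ro
    R=Ro.from_quat([x,y,z,w]).as_matrix();return R[:,0],R[:,1],s['tool_pos']-[0,0,.0086]
q=np.linspace(0,2*np.pi,60)
def outl(S,P,c,X,Y):
    dx,dz,t=P;Z=np.array([0,0,1.]);X=np.array([X[0],X[1],0]);X/=np.linalg.norm(X);Y=np.array([Y[0],Y[1],0]);Y/=np.linalg.norm(Y)
    f=c+dx*X+dz*Z-[0,0,.106];a=np.cos(t)*Z+np.sin(t)*X;B=np.cos(t)*X-np.sin(t)*Z   # f: foot position
    H=[]
    for rings in([(0,.010),(.003,.013),(.030,.013)],[(.036,.019),(.042,.019)],[(.05,.0125),(.075,.0125)]):
        p=np.vstack([pr(S,[f+h*a+r*(np.cos(k)*B+np.sin(k)*Y) for k in q]) for h,r in rings])
        H.append(cv2.convexHull(p.astype(np.float32))[:,0])
    return H
def score(P,S,G,c,X,Y):
    tot=0
    for i,H in enumerate(outl(S,P,c,X,Y)):
        d=np.roll(H,-1,0)-H;L=np.linalg.norm(d,axis=1)
        pts=[];nn=[]
        for p,e,l in zip(H,d,L):
            if l<1e-6:continue
            k=np.arange(.15,l,.3)[:,None] if l>.3 else np.array([[l/2]])
            nv=np.array([e[1],-e[0]])/l
            if i!=1 and abs(e[0])>abs(e[1])*1.5 and not(i==0 and p[1]>H[:,1].mean()+2):continue
            pts.append(p+k*e/l);nn.append(np.repeat(nv[None],len(k),0)*(min(l,.3)))
        pts=np.vstack(pts);nn=np.vstack(nn)
        gx=mc(G[0],[pts[:,1],pts[:,0]],order=1);gy=mc(G[1],[pts[:,1],pts[:,0]],order=1)
        v=np.abs(gx*nn[:,0]+gy*nn[:,1]);tot+=np.minimum(v,30).sum()/.3/len(pts)
    return -tot
if __name__=='__main__':
    s=manip.state();S=pickle.load(open('ov.pkl','rb')) if len(sys.argv)<2 else manip.grab_frame('scene')
    X,Y,c=setup(s);g=cv2.GaussianBlur(cv2.cvtColor(S['frame'],cv2.COLOR_RGB2GRAY).astype(np.float32),(0,0),.7)
    G=(cv2.Sobel(g,-1,1,0)/8,cv2.Sobel(g,-1,0,1)/8)
    for sd in(0,1):
        r=DE(score,[(-.012,.015),(-.006,.006),(-.15,.15)],args=(S,G,c,X,Y),seed=sd,popsize=12,maxiter=40);print(r.x.round(4),r.fun)
    for P in((0,0,0),(.004,0,.064),(.007,0,0)):print(P,score(P,S,G,c,X,Y))
    im=cv2.resize(S['frame'][...,::-1],None,fx=8,fy=8,interpolation=cv2.INTER_CUBIC)
    for h in outl(S,r.x,c,X,Y):cv2.polylines(im,[((h+.5)*8).astype(np.int32)],True,(0,0,255),1)
    u,v=(pr(S,[c-[0,0,.09]])[0]*8).astype(int);cv2.imwrite('pics/pose.png',im[v-300:v+250,u-250:u+300])
    p=s['tool_pos']+0;print('state',p.round(4))
E
python3 pose.py
```

```text
[0.0056 0.001  0.0229] -51.828025817871094
[0.0048 0.0013 0.0424] -51.89793
(0, 0, 0) -23.666887
(0.004, 0, 0.064) -50.258083
(0.007, 0, 0) -50.46926
state [0.4824 0.0903 0.2143]
```

View pics/pose.png

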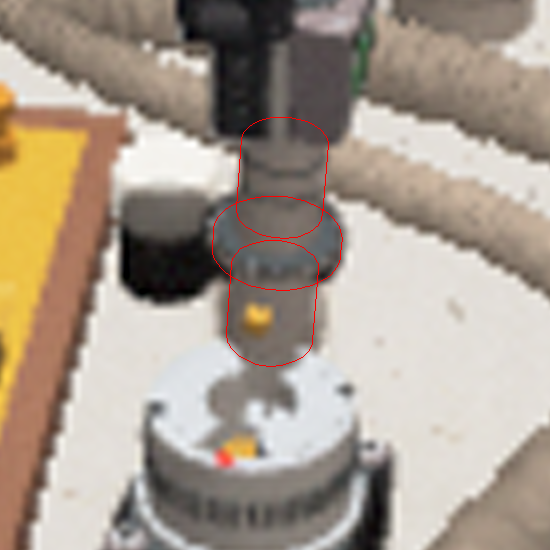

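arm_command([
  [-1, [-0.042, 0.003, 0], 0],
  [-1, [-0.042, 0.003, 0.03], 0],
  [-1, [-0.042, 0.003, 0.06], 0],
  [-1, [-0.042, 0.003, 0.09], 0],
  [-1, [-0.042, 0.003, 0.12], 0],
  [-1, [-0.042, 0.003, 0.14], 0],
  [-1, [-0.042, 0.003, 0.16], 0],
  [-1, [-0.042, 0.003, 0.18], 0],
  [-1, [-0.042, 0.003, 0.18], 0],
])

```text
time: 14.1
tool_pos: [0.4885, 0.0914, 0.1877]
tool_rot: [-0.001, -0.069, 0.998, 0.0]
contact_force: [-0.4, 0.2, -1.4]
gripper_width: 0.439
grasp_force: 68.5
```

```bash
cat > st2.py <<'E'
from h import *
from plant import manip
s=manip.state();b=np.radians(7.9);n=np.array([-np.sin(b),np.cos(b)]);l=np.array([n[1],-n[0]]);m=np.array([.4832,.0910]);e=s['tool_pos'][:2]-m
go(s,s['tool_pos'],187.9);print('n',e@n,'l',e@l,'depth',.08-(s['tool_pos'][2]-.0086-.106+.001),'Fn',s['contact_force'][:2]@n,'Fl',s['contact_force'][:2]@l,'tq',s['ft_torque'].round(2))
E
python3 st2.py
```

```text
pos [0.4885 0.0914 0.1877] yaw -172.11 t 14.1 shift [0. 0. 0.] turn -0.0 F [-0.4  0.2 -1.4]
n -0.00030932242708956375 l 0.005339680078337251 depth 0.005866526662691468 Fn 0.22451543938307444 Fl -0.3964011148996383 tq [0.09 0.35 0.01]
```

arm_command([
  [-1, [-0.003, 0, 0.02], 0],
  [-1, [-0.006, 0, 0.04], 0],
  [-1, [-0.009, 0, 0.06], 0],
  [-1, [-0.012, 0, 0.08], 0],
  [-1, [-0.015, 0, 0.1], 0],
  [-1, [-0.015, 0, 0.12], 0],
  [-1, [-0.015, 0, 0.12], 0],
])

```text
time: 14.68
tool_pos: [0.4905, 0.0918, 0.1687]
tool_rot: [-0.001, -0.069, 0.998, 0.0]
contact_force: [-3.0, 0.9, -2.9]
gripper_width: 0.433
grasp_force: 68.2
```

```bash
python3 st2.py
```

```text
pos [0.4905 0.0918 0.1687] yaw -172.1 t 14.68 shift [0. 0. 0.] turn -0.0 F [-3.   0.9 -2.9]
n -0.00018832384459044186 l 0.0073114699489020265 depth 0.02490134901790153 Fn 1.271774289771275 Fl -2.836809276289463 tq [0.44 0.66 0.03]
```

arm_command([
  [-1, [-0.003, 0, 0.015], 0],
  [-1, [-0.006, 0, 0.03], 0],
  [-1, [-0.008, 0, 0.045], 0],
  [-1, [-0.008, 0, 0.06], 0],
  [-1, [-0.008, 0, 0.07], 0],
  [-1, [-0.008, 0, 0.08], 0],
  [-1, [-0.008, 0, 0.08], 0],
  [-1, [-0.008, 0, 0.08], 0],
])

```text
time: 15.35
tool_pos: [0.4913, 0.092, 0.1583]
tool_rot: [-0.002, -0.069, 0.998, 0.0]
contact_force: [-8.7, 2.6, 4.7]
gripper_width: 0.436
grasp_force: 69.0
```

```bash
python3 st2.py
```

```text
pos [0.4913 0.092  0.1583] yaw -172.1 t 15.35 shift [0. 0. 0.] turn -0.0 F [-8.7  2.6  4.7]
n -7.612974718517189e-05 l 0.008156509281431164 depth 0.03529691159031509 Fn 3.7579785785776307 Fl -8.298445459223148 tq [ 0.45  1.94 -0.03]
```

arm_command([
  [-1, [0, 0, 0.01], 0],
  [-1, [0, 0, 0.015], 0],
  [-1, [0, 0, 0.015], 0],
])

```text
time: 15.6
tool_pos: [0.4921, 0.0921, 0.157]
tool_rot: [-0.001, -0.069, 0.998, 0.0]
contact_force: [-6.9, 1.3, 7.1]
gripper_width: 0.434
grasp_force: 69.4
```

```bash
python3 st2.py
```

```text
pos [0.4921 0.0921 0.157 ] yaw -172.1 t 15.6 shift [0. 0. 0.] turn -0.0 F [-6.9  1.3  7.1]
n -0.0001285990787123117 l 0.008949388567483197 depth 0.03660847108053461 Fn 2.2773720507374846 Fl -6.679215798928337 tq [0.49 1.81 0.03]
```

arm_command([
  [-1, [0, 0, 0.005], 0],
  [-1, [0.0003, -0.0062, 0.008], 0.0167],
  [-1, [0.0013, -0.0123, 0.008], 0.0333],
  [-1, [0.0029, -0.0183, 0.008], 0.05],
  [-1, [0.0051, -0.0241, 0.008], 0.0667],
  [-1, [0.0079, -0.0297, 0.008], 0.0833],
  [-1, [0.0079, -0.0297, 0.008], 0.0833],
])

```text
time: 16.18
tool_pos: [0.4916, 0.0883, 0.1554]
tool_rot: [-0.001, 0.193, 0.981, 0.001]
contact_force: [-5.5, 4.7, 4.6]
gripper_width: 0.437
grasp_force: 69.0
```

```bash
python3 st2.py
```

```text
pos [0.4916 0.0883 0.1554] yaw 157.69 t 16.18 shift [0. 0. 0.] turn -0.0839 F [-5.5  4.7  4.6]
n -0.003818629531078193 l 0.007991342013889157 depth 0.03823822605459665 Fn 5.363016119299555 Fl -4.794383784481726 tq [ 1.15  1.42 -0.01]
```

arm_command([
  [-1, [0.0003, -0.0062, 0], 0.0167],
  [-1, [0.0013, -0.0123, 0], 0.0333],
  [-1, [0.0029, -0.0183, 0], 0.05],
  [-1, [0.0051, -0.0241, 0], 0.0667],
  [-1, [0.0079, -0.0297, 0], 0.0833],
  [-1, [0.0113, -0.0349, 0], 0.1],
  [-1, [0.0135, -0.038, 0], 0.11],
  [-1, [0.0152, -0.0397, 0], 0.1167],
  [-1, [0.0152, -0.0397, 0], 0.1167],
])

```text
time: 16.93
tool_pos: [0.4883, 0.0843, 0.1558]
tool_rot: [-0.0, 0.531, 0.847, 0.003]
contact_force: [-2.6, 6.4, 2.9]
gripper_width: 0.438
grasp_force: 68.8
```

```bash
python3 st2.py
```

```text
pos [0.4883 0.0843 0.1558] yaw 115.82 t 16.93 shift [0. 0. 0.] turn -0.2002 F [-2.6  6.4  2.9]
n -0.00734613510310961 l 0.00414113679524224 depth 0.03779532728431642 Fn 6.657501024848637 Fl -1.7277743188728685 tq [1.65 0.69 0.09]
```

arm_command([
  [-1, [0, 0, -0.01], 0],
  [-1, [0, 0, -0.02], 0],
  [-1, [0, 0, -0.03], 0],
  [-1, [0, 0, -0.035], 0],
  [-1, [0, 0, -0.035], 0],
])

```text
time: 17.35
tool_pos: [0.4881, 0.0844, 0.1592]
tool_rot: [-0.0, 0.531, 0.848, 0.003]
contact_force: [1.0, 7.6, -5.3]
gripper_width: 0.435
grasp_force: 67.6
```

```bash
python3 st2.py
```

```text
pos [0.4881 0.0844 0.1592] yaw 115.89 t 17.35 shift [0. 0. 0.] turn -0.2 F [ 1.   7.6 -5.3]
n -0.00723151894977504 l 0.00394177910663652 depth 0.0344280184467384 Fn 7.387308393691753 Fl 2.070821722405424 tq [ 1.72 -0.25  0.04]
```

arm_command([
  [1, [0, 0, 0], 0],
  [1, [0, 0, 0], 0],
  [1, [0, 0, 0], 0],
  [1, [0, 0, 0], 0],
  [1, [0, 0, 0], 0],
  [1, [0, 0, 0], 0],
  [1, [0, 0, -0.2], 0],
  [1, [0, 0, -0.4], 0],
  [1, [0, 0, -0.6], 0],
  [1, [0, 0, -0.8], 0],
  [1, [0, 0, -1], 0],
  [1, [0, 0, -1], 0],
])

```text
time: 18.35
tool_pos: [0.4901, 0.0825, 0.318]
tool_rot: [0.005, 0.531, 0.848, 0.003]
contact_force: [-0.3, 0.4, 0.9]
gripper_width: 1.006
grasp_force: 0.0
```

arm_command([
  [1, [0, 0, -0.2], 0],
  [1, [0.5, 0, -0.4], 0],
  [1, [1, 0, -0.4], 0],
  [1, [1, 0, -0.4], 0],
  [1, [1, 0, -0.4], 0],
  [1, [1, 0, -0.4], 0],
])

```text
time: 18.85
tool_pos: [0.4202, 0.2211, 0.3711]
tool_rot: [0.0, 0.528, 0.849, 0.001]
contact_force: [0.9, 0.5, 0.7]
gripper_width: 0.997
grasp_force: 0.0
```

arm_command([
  [1, [1, 0, 0], 0],
  [1, [1, 0, 0], 0],
  [1, [1, 0, 0], 0],
  [1, [1, 0, 0], 0],
  [1, [1, 0, 0], 0],
])

```text
time: 19.27
tool_pos: [0.3547, 0.3552, 0.3691]
tool_rot: [-0.001, 0.529, 0.849, -0.0]
contact_force: [0.2, -0.0, -0.0]
gripper_width: 1.002
grasp_force: 0.0
```

```bash
cat > fin.py <<'E'
from h import *
from plant import manip
from scipy.optimize import differential_evolution as DE
from pose import outl,score
print(manip.state()['time'],manip.state()['tool_pos'].round(3))
S=manip.grab_frame('scene');T=manip.grab_frame('top');pickle.dump((dict(S),dict(T)),open('fin.pkl','wb'))
m=np.array([.4832,.0910,.08]);b=np.radians(7.9)
for a in(0,71):
    c=b+np.radians(90-a);y=np.array([np.cos(c),np.sin(c),0]);x=np.array([y[1],-y[0],0])   # y lugs axis clockwise a
    for n,f in(('S',S),('T',T)):
        o=m-[0,0,.031]+[0,0,.106]
        print(a,n,'expected window +-x',pr(f,[o+.019*x,o-.019*x]).round(1).tolist(),'top',pr(f,[o+[0,0,.019]]).round(1).tolist(),'top if 36 deep',pr(f,[o+[0,0,.014]]).round(1).tolist())
for n,f in(('S',S),('T',T)):
    u,v=pr(f,[m+[0,0,.07]])[0].astype(int)
    for q in blobs(f,(40,70,30),(88,255,255),(u-30,v-30,u+30,v+30),3)[0]:print(n,'green',q)
    for t in('cube_centre','detector_post','jar_grey','small_case','objective_case'):print(n,t,[(np.round(d['extent'],1).tolist(),round(d['confidence'],2)) for d in manip.search_frame(f,t)[:1]])
E
python3 fin.py
```

```text
19.2667 [0.355 0.355 0.369]
0 S expected window +-x [[320.3, 170.8], [336.1, 173.3]] top [[328.3, 165.3]] top if 36 deep [[328.3, 167.1]]
0 T expected window +-x [[344.7, 185.6], [347.9, 204.3]] top [[346.7, 193.8]] top if 36 deep [[346.6, 194.1]]
71 S expected window +-x [[327.5, 167.4], [328.9, 176.8]] top [[328.3, 165.3]] top if 36 deep [[328.3, 167.1]]
71 T expected window +-x [[354.7, 190.4], [337.9, 199.4]] top [[346.7, 193.8]] top if 36 deep [[346.6, 194.1]]
S green (np.int32(51), array([328.82, 177.18]), array([325, 174,   9,   7], dtype=int32))
S cube_centre [([317.8, 157.1, 340.2, 203.5], 0.79)]
S detector_post [([325.5, 161.7, 337.4, 203.5], 0.89)]
S jar_grey [([334.9, 177.0, 341.7, 191.1], 0.42)]
S small_case [([313.3, 179.8, 323.6, 187.2], 0.58)]
S objective_case [([277.5, 210.1, 283.7, 231.8], 0.39)]
T cube_centre [([331.7, 179.9, 359.8, 208.2], 0.84)]
T detector_post [([333.0, 181.6, 360.8, 209.7], 0.96)]
T jar_grey [([387.1, 171.0, 406.9, 193.3], 0.87)]
T small_case [([397.3, 152.0, 417.4, 168.1], 0.66)]
T objective_case [([294.1, 141.6, 314.4, 161.0], 0.54)]
```

```bash
python3 -c "
from plant import manip
print(manip.job_done())"
```

```text
the job is handed in; nothing more can be done
None
```

I handed the job in at about 20 s. My last camera check put the post in the collar at about 71° from the slots and about 32 mm deep, released with the arm clear, but the hand-in returned no verdict. The jar and the small case showed no movement, and no move went near the large case.

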